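# Dress the row of battery cells against the stop bar

### The job

Two of the five battery cells stand out of line before the stop bar. Push each of them along the bench with the fingers, upright and never picked up, into its own gap in the row, until it touches the bar with its middle at the black line there. Leave the three cells already in line and everything else on the bench where they are, and finish clear of everything.

Things in the scene. Friction and masses are not known exactly. Their poses are not given: they have to be found in the camera images.
- bar: aluminium stop bar fixed to the bench, 20 mm deep (x), 420 mm long (y), 25 mm high; origin at the centre of its underside. Its front face is 10 mm to -x of the origin, facing the robot side; x points away from the cells, y along the bar. It may stand up to about 12 degrees askew. Five black lines 80 mm apart cross it, one per cell.
- cell_a: a plain steel cylindrical battery cell standing upright, 34 mm in diameter, 50 mm tall, 0.08 to 0.15 kg; origin at the centre of its underside. One of the two cells that stand out of line, 50 to 100 mm short of its place at the bar and up to 12 mm to one side of its line. It slides on the bench when pushed low down.
- cell_b: a plain steel cylindrical battery cell standing upright, 34 mm in diameter, 50 mm tall, 0.08 to 0.15 kg; origin at the centre of its underside. The other cell that stands out of line, likewise.
- mark_a: a thin black line across the top and down the front face of the stop bar. The origin is not on the line itself but on the bench in front of it, where the centre of a cell's underside belongs when the cell stands at this line and touches the bar (17 mm before the bar's front face). x points into the bar, square to its front face; y runs along the bar. This is the gap of cell_a.
- mark_b: a thin black line across the top and down the front face of the stop bar. The origin is not on the line itself but on the bench in front of it, where the centre of a cell's underside belongs when the cell stands at this line and touches the bar (17 mm before the bar's front face). x points into the bar, square to its front face; y runs along the bar. This is the gap of cell_b.
- cell_c: a plain steel cylindrical battery cell standing upright, 34 mm in diameter, 50 mm tall, 0.08 to 0.15 kg; origin at the centre of its underside. One of the three that already stand in line against the bar, each at a line of its own; leave it alone.
- cell_d: a plain steel cylindrical battery cell standing upright, 34 mm in diameter, 50 mm tall, 0.08 to 0.15 kg; origin at the centre of its underside. One of the three that already stand in line against the bar, each at a line of its own; leave it alone.
- cell_e: a plain steel cylindrical battery cell standing upright, 34 mm in diameter, 50 mm tall, 0.08 to 0.15 kg; origin at the centre of its underside. One of the three that already stand in line against the bar, each at a line of its own; leave it alone.
- cap: white plastic end cap standing among the cells, before the row, 26 mm in diameter, 30 mm tall, origin at the centre of its underside; a bystander
- jar: jar with a lid, 56 mm in diameter, 75 mm tall, origin at the centre of its underside, at the left of the row; a bystander
- tape: roll of whitish clear tape lying flat, 90 mm in diameter, 24 mm high, origin at the centre of its underside, at the right of the row; a bystander
- eraser: dark rubber block 70 x 32 x 22 mm lying flat, origin at the centre of its underside, at the left of the work; a bystander
Things that resemble listed ones, but are neither listed nor needed, are in the scene too. Leave any orange or yellow look-alike of the cell_b alone.

How it is judged:
At the end, for the whole second after the job is handed in: Both stray cells stand upright and still, within 3 mm of touching the bar and with their centres within 9 mm of their lines along the bar; the three cells in line are within 6 mm and the cap, jar, tape and rubber block within 15 mm of where they started (x of cell_a in the frame of mark_a between -0.003 and 0.003 m and y of cell_a in the frame of mark_a between -0.009 and 0.009 m and angle between each of cell_a, cell_b, cell_c, cell_d, cell_e's own z axis and vertical below 0.05 rad and linear speed of each of cell_a, cell_b below 0.01 m/s and x of cell_b in the frame of mark_b between -0.003 and 0.003 m and y of cell_b in the frame of mark_b between -0.009 and 0.009 m and distance of each of cell_c, cell_d, cell_e from where it was at the start of the episode below 0.006 m and distance of each of cap, jar, tape, eraser from where it was at the start of the episode below 0.015 m).
It fails at once if a cell is lifted more than 6 mm off the bench (height (world z) of any of cell_a, cell_b, cell_c, cell_d, cell_e above 0.006 m).
It fails at once if a cell is tipped by more than 0.3 rad (angle between any of cell_a, cell_b, cell_c, cell_d, cell_e's own z axis and vertical above 0.3 rad).
It fails at once if a cell that already stands in line is shifted by more than 6 mm (distance of any of cell_c, cell_d, cell_e from where it was at the start of the episode above 0.006 m).
It fails at once if the cap, jar, tape or rubber block is shifted by more than 15 mm (distance of any of cap, jar, tape, eraser from where it was at the start of the episode above 0.015 m).
It also fails if it takes over 46 s, if anything falls off the work surface, if the arm or the gripper's body presses on something with over 40 N, if the wrist force passes 120 N, or if a joint passes its speed limit or range.

### The arm

A 7-joint arm with a two-finger parallel gripper is mounted at the origin on the work surface. World frame = base frame: x ahead of the robot, y to its left, z up, the work surface at z = 0. Lengths are in m, angles in rad, forces in N, time in s.
With the tool pointing down it reaches from about 0.425 to 0.975 m from the base axis. Payload 16.7 kg.
Tool frame: the origin (TCP) lies at the very end of the fingers, on their centre line; the grasp point (between the pads) lies 19 mm behind it (grip_depth is the distance from the TCP to the grasp point, in m); z points along the fingers, y is the line along which they close (so a half turn about z gives the same grasp; the last joint's range is limited). The gripper opens to 85 mm and grips with 20 to 120 N. Pads are 22 mm wide; open, the fingers measure 114 mm over their backs; the gripper's body (76 mm by 85 mm) begins 54 mm behind the grasp point. The pads swing forward as they close: fully open they stand 13 mm farther back than shut.
Start: joints at [-1.357, 0.426, 0.074, 1.606, -0.034, 1.111, -0.067], TCP at [0.24, 0.631, 0.231] pointing down, gripper open.
Joint ranges: [-2.85, 2.85], [-0.5, 2.14], [-1.23, 1.37], [0.21, 2.46], [-1.02, 4.16], [0.16, 2.05], [-2.73, 2.73]. Speed limits (rad/s): [1.89, 1.89, 2.39, 2.39, 3.01, 3.01, 3.01].

### API

Orientations are given as a unit quaternion [w, x, y, z].
In Python, from workcell import * gives the robot as it stands. The module is installed in compiled form; this text tells all that it offers.
- The arm moves only by the tool apply_moves, never from a script. Its argument "targets" is a list of rows, each a list of 7 numbers: the shift along the tool's x, y, z each as a share of 0.025 m, from -1 to 1, then the turn, a rotation vector about the tool's x, y, z each as a share of 0.08 rad, from -1 to 1, then the opening in per cent of the stroke, from 0 (shut) to 100 (fully open). A call has 1 to 20 rows; each row shifts and turns the commanded pose from where the row before left it, along the tool's axes as they then stand; what a row does not reach is not made up. A row lasts 1/10 s, in which the tool goes at most 50 mm and 8.59 degrees, less where a joint would pass 70% of its speed; a pose out of reach is approached as far as the arm can. A call with a number of a shift or a turn outside -1 to 1 is refused whole. A call with a gripper value outside its range is refused whole. The fingers move at their own pace and stop on an object; the grip force is fixed at half the most. Time passes only in rows, so rows that do not move let the fingers close. It gives the time, the measured TCP pose, the force, the opening and the grip force at its end, in the units of the state.
- get_obs(): the state, without advancing time (a new reading comes with each control period).
- camera(name): name is "scene" or "top"; returns the picture (420x560x3 uint8, red, green, blue); there is no depth.
- calibration(name): a dict with "fovy" (degrees; the focal length in pixels is half the picture's height over the tangent of half this angle, whatever the lens; pixels are square), "cx", "cy" (the principal point, pixels), "dist" ([k1, k2, p1, p2, k3] as OpenCV has them; the pictures are not rectified), "world_from_camera" (4x4, takes a point from camera to world coordinates). Camera axes: x right, y down, z forward; pixel columns grow to the right and rows downward; lengths in m; the calibration is good to about 2 mm. A picture is of the moment at which its call begins. calibration takes no time and is no camera call.
- finish_job(): hands the job in; it is judged then, once.
The state is a dict: "t": time; "joints": joint angles; "joint_vel": joint speeds; "effort": joint torques, N m; "position": TCP position; "ee_rot": TCP orientation; "wrist_force": force on the tool from outside, world axes, zero at the start; "ft_torque": the same for the moment, N m; "finger_gap": opening from 0.0 (shut) to 1.0 (fully open); "gripper_force": force on a finger pad.
Only numpy, scipy, OpenCV 4.12 (cv2) and the standard library are available. Lean on these libraries where they do the work, as an engineer would, in place of code of your own. Each camera call takes 0.05 s, during which the arm holds its last target. There are 200 camera calls.

## Working session

There is one attempt and no reset: what is moved stays moved. The work goes in short steps, Python scripts to look and compute and a tool call to move; the robot and the scene stay as the last step left them, time stands still between calls to the robot, and variables do not carry over. Pictures are saved under pics/ and viewed, at most 10 in all, crops included, and the job is handed in when it is done.

Besides the shell and the picture viewer there is one more tool, called after ">>>" as a command line: name --pt "numbers of a row" for each row, then --argument value for the rest. apply_moves: Moves the arm, as the interface text tells. Its arguments: {"type":"object","properties":{"targets":{"type":"array","items":{"type":"array","items":{"type":"number"}}}},"required":["targets"]}

```bash
mkdir -p pics
python3 - <<'E'
from workcell import *
import cv2,numpy as np
for n in("top","scene"):
    cv2.imwrite(f"pics/{n}0.png",camera(n)[:,:,::-1])
    c=calibration(n);print(n,c)
o=get_obs();print(o)
E
```

```text
top {'fovy': 46.40792474893995, 'cx': 278.14136137890654, 'cy': 210.29121720789598, 'dist': array([-0.13962879,  0.        ,  0.        ,  0.        ,  0.        ]), 'world_from_camera': array([[ 0.00551671, -0.9936298 ,  0.11255841,  0.45807276],
       [-0.99994798, -0.00451573,  0.00914602, -0.02437396],
       [-0.00857947, -0.11260301, -0.99360302,  1.06211429],
       [ 0.        ,  0.        ,  0.        ,  1.        ]])}
scene {'fovy': 57.7063200392105, 'cx': 277.8321598457058, 'cy': 208.24875008460268, 'dist': array([0.02544115, 0.        , 0.        , 0.        , 0.        ]), 'world_from_camera': array([[ 0.21632918,  0.55713839, -0.80174716,  1.21061733],
       [ 0.97603829, -0.14315554,  0.16387725, -0.15039595],
       [-0.02347224, -0.81798735, -0.57475712,  0.50783866],
       [ 0.        ,  0.        ,  0.        ,  1.        ]])}
{'t': 0.1, 'joints': array([-1.35651404,  0.42668158,  0.07386419,  1.60654207, -0.0340934 ,
        1.11080777, -0.0671365 ]), 'joint_vel': array([-0.00074093, -0.00304494,  0.00080832, -0.00178349,  0.00135856,
        0.00107149, -0.00136879]), 'effort': array([ 8.31974874e-03, -9.51516938e+01,  3.77192348e+00, -4.64404750e+01,
        1.98027946e-02,  6.63080267e-03, -1.03828182e-05]), 'position': array([0.24007378, 0.6304669 , 0.23067329]), 'ee_rot': array([-5.99744164e-05,  1.80926866e-01,  9.83496376e-01, -5.86530744e-04]), 'wrist_force': array([-0.40957228,  0.28286507,  0.08333375]), 'ft_torque': array([0.00476553, 0.03968968, 0.06364372]), 'gripper_force': 0.0, 'finger_gap': 1.0006667711080373}
```

View pics/top0.png

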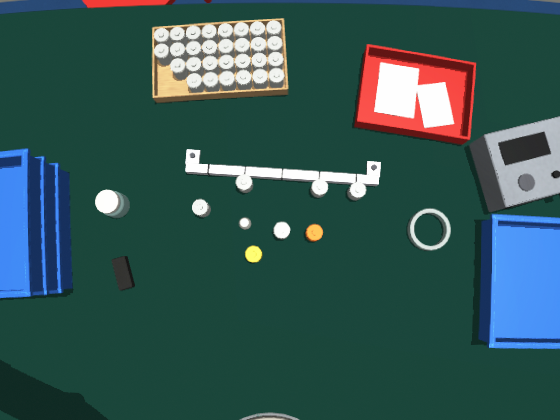

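View pics/scene0.png

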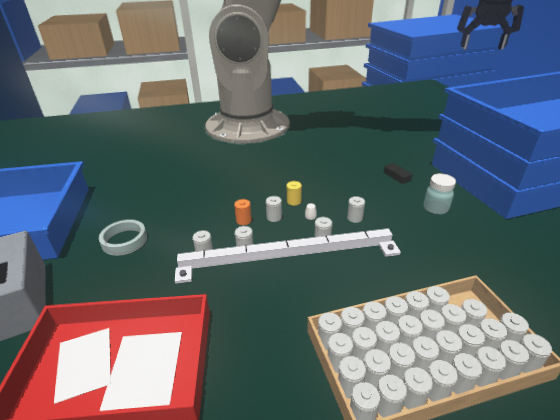

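The top view shows the bar from (187,168) to (380,180), with lines near x = 209, 246, 282, 319 and 356. The cells in line are at (244,183), (319,187) and (357,190), and the strays at (200,207) and (282,230). The cap is at (245,223), the yellow look-alike at (253,254) and the orange one at (314,232).

```bash
cat > h.py <<'E'
from workcell import *
import cv2,numpy as np
def KD(n):
    c=calibration(n); f=210/np.tan(np.radians(c["fovy"]/2))
    return np.array([[f,0,c["cx"]],[0,f,c["cy"]],[0,0,1.]]),np.array(c["dist"]),np.array(c["world_from_camera"])
def p2w(n,px,z):
    K,D,T=KD(n); u=cv2.undistortPoints(np.array(px,float).reshape(-1,1,2),K,D)[:,0]
    d=np.c_[u,np.ones(len(u))]@T[:3,:3].T; s=(z-T[2,3])/d[:,2]
    return (T[:3,3]+d*s[:,None])
def w2p(n,P):
    K,D,T=KD(n); R=T[:3,:3].T
    return cv2.projectPoints(np.array(P,float).reshape(-1,1,3),cv2.Rodrigues(R)[0],-R@T[:3,3],K,D)[0][:,0]
E
python3 - <<'E'
from h import *
im=cv2.imread("pics/top0.png"); 
c=im[145:275,90:460]; cv2.imwrite("pics/crop0.png",cv2.resize(c[:, 90:310],None,fx=3.6,fy=3.6,interpolation=cv2.INTER_CUBIC))
s=cv2.imread("pics/scene0.png")[165:290,165:410]; cv2.imwrite("pics/crops0.png",cv2.resize(s,None,fx=3.2,fy=3.2,interpolation=cv2.INTER_CUBIC))
E
```

```text
(no output)
```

View pics/crop0.png

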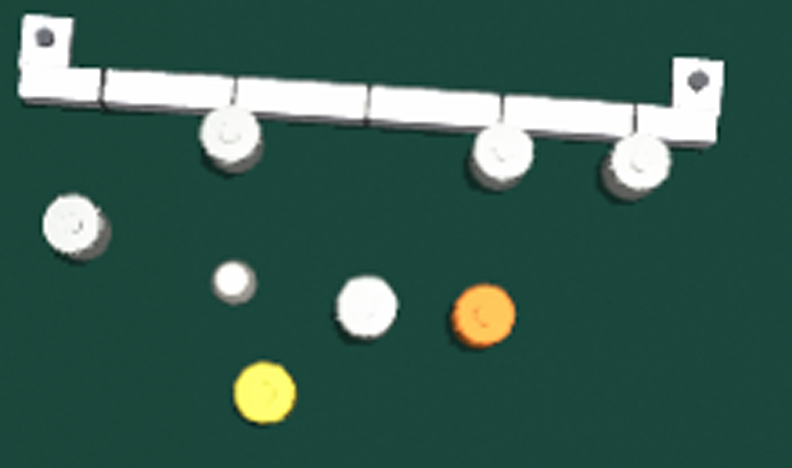

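View pics/crops0.png

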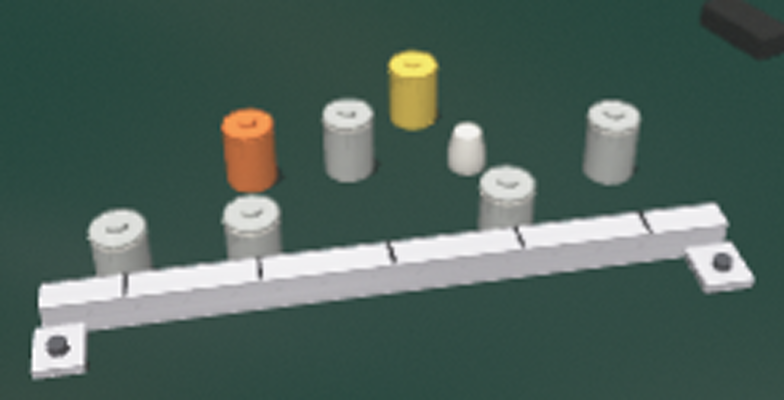

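The crops confirm the line positions. The two strays belong at line 1 (left end) and line 3 (middle). The orange look-alike stands beside the middle stray, and the cap beside its path.

Run:
```python
from h import *
im=cv2.imread("pics/top0.png")
f=lambda L:[((u+.5)/3.6-.5+180,(v+.5)/3.6-.5+145) for u,v in L]
# segment bright tops
names=dict(A=(73,225),C=(231,134),D=(502,152),E=(639,163),B=(367,307),orange=(484,315),yellow=(264,392),cap=(233,281))
W={}
for k,v in names.items():
    W[k]=p2w("top",f([v]),.03 if k=="cap" else .05)[0]; print(k,W[k].round(4))
front=p2w("top",f([(20,95),(103,100),(234,108),(368,120),(502,127),(634,135),(716,138)]),.025)
back=p2w("top",f([(105,70),(237,78),(370,86),(502,95),(635,105)]),.025)
print(front.round(4));print(back.round(4))
mid=(front[1:6]+back)/2
k=np.arange(5)-2
b=np.polyfit(k,mid[:,:2],1); print("step",b[0],np.linalg.norm(b[0]),"c",b[1]); 
ey=-b[0]/np.linalg.norm(b[0]); ex=np.array([ey[1],-ey[0]]); print("ex",ex,"yaw",np.degrees(np.arctan2(ex[1],ex[0])))
for n in "ABCDEorange".split() if 0 else ["A","B","C","D","E","orange","yellow","cap"]:
    d=W[n][:2]-b[1]; print(n,"frame x",round(d@ex+.027,4),"y",round(d@ey,4))
# scene camera checks
g=lambda L:[((u+.5)/3.2-.5+165,(v+.5)/3.2-.5+165) for u,v in L]
for n,q in dict(A=(613,117),B=(348,115),C=(508,181),D=(252,213),E=(118,227),orange=(249,124),yellow=(414,65)).items():
    w=p2w("scene",g([q]),.05)[0];d=w[:2]-b[1];print(n,w.round(4),(d@ex+.027).round(4),(d@ey).round(4))
for nm,q,z in (("jar",(107,202),.075),("tape",(430,229),.024),("eraser",(123,273),.022)):
    print(nm,p2w("top",[q],z)[0].round(3))
```

```text
A [0.5786 0.1486 0.05  ]
C [0.6324 0.0573 0.05  ]
D [ 0.6224 -0.1004  0.05  ]
E [ 0.6164 -0.1803  0.05  ]
B [ 0.5319 -0.0224  0.05  ]
orange [ 0.5276 -0.0897  0.05  ]
yellow [0.4827 0.0364 0.05  ]
cap [0.5482 0.0565 0.03  ]
[[ 0.6603  0.1871  0.025 ]
 [ 0.6572  0.1366  0.025 ]
 [ 0.6525  0.0577  0.025 ]
 [ 0.6455 -0.0224  0.025 ]
 [ 0.6416 -0.1024  0.025 ]
 [ 0.6372 -0.1814  0.025 ]
 [ 0.6358 -0.2308  0.025 ]]
[[ 0.6756  0.1359  0.025 ]
 [ 0.6708  0.0562  0.025 ]
 [ 0.6661 -0.0235  0.025 ]
 [ 0.661  -0.1025  0.025 ]
 [ 0.6555 -0.1823  0.025 ]]
step [-0.00503809 -0.07955433] 0.07971369437762202 c [ 0.65629395 -0.0228107 ]
ex [ 0.99800074 -0.06320229] yaw -3.623639505218565
A frame x -0.0614 y 0.1661
B frame x -0.0972 y -0.0075
C frame x -0.0019 y 0.0784
D frame x -0.0019 y -0.0796
E frame x -0.0028 y -0.1597
orange frame x -0.0973 y -0.0749
yellow frame x -0.1499 y 0.0481
cap frame x -0.0859 y 0.0723
A [0.5881 0.1473 0.05  ] -0.0518 0.1654
B [ 0.5416 -0.0229  0.05  ] -0.0874 -0.0073
C [0.6382 0.0581 0.05  ] 0.0038 0.0796
D [ 0.6307 -0.101   0.05  ] 0.0064 -0.0796
E [ 0.6243 -0.1807  0.05  ] 0.0051 -0.1595
orange [ 0.5356 -0.0892  0.05  ] -0.0893 -0.0739
yellow [0.4909 0.036  0.05  ] -0.1418 0.0483
jar [0.586 0.34  0.075]
tape [ 0.537 -0.341  0.024]
eraser [0.439 0.318 0.022]
```

>>> apply_moves --pt "0 0 0 0 0 -0.94 22" --pt "0 0 0 0 0 -0.94 22" --pt "0 0 0 0 0 -0.94 22" --pt "0 0 0 0 0 -0.95 22" --pt "-0.64 -0.92 0 0 0 0 22" --pt "-0.64 -0.92 0 0 0 0 22" --pt "-0.64 -0.92 0 0 0 0 22" --pt "-0.64 -0.92 0 0 0 0 22" --pt "-0.64 -0.92 0 0 0 0 22" --pt "-0.64 -0.92 0 0 0 0 22" --pt "-0.64 -0.92 0 0 0 0 22" --pt "-0.64 -0.92 0 0 0 0 22" --pt "-0.64 -0.92 0 0 0 0 22" --pt "-0.64 -0.92 0 0 0 0 22" --pt "-0.64 -0.92 0 0 0 0 22" --pt "-0.64 -0.92 0 0 0 0 22" --pt "-0.64 -0.92 0 0 0 0 22" --pt "-0.64 -0.92 0 0 0 0 22" --pt "-0.64 -0.92 0 0 0 0 22" --pt "-0.64 -0.92 0 0 0 0 22"

```text
t: 2.1
position: [0.4731, 0.2464, 0.2311]
ee_rot: [-0.0, 0.031, 1.0, -0.0]
wrist_force: [0.1, 0.2, -0.3]
finger_gap: 0.217
gripper_force: 0.0
```

>>> apply_moves --pt "-0.6 -0.8 0.3 0 0 0 22" --pt "-0.6 -0.8 0.6 0 0 0 22" --pt "-0.6 -0.8 0.6 0 0 0 22" --pt "-0.5 -0.8 0.6 0 0 0 22" --pt "0 0 0 0 0 0 22" --pt "0 0 0 0 0 0 22" --pt "0 0 0 0 0 0 22"

```text
t: 2.8
position: [0.525, 0.165, 0.1791]
ee_rot: [0.0, 0.031, 1.0, 0.0]
wrist_force: [0.6, -0.2, -0.1]
finger_gap: 0.215
gripper_force: 0.0
```

```bash
cat >> h.py <<'E'
C=np.array([0.65629395,-0.0228107]); EX=np.array([0.99800074,-0.06320229]); EY=np.array([-EX[1],EX[0]])
def fr(w): d=np.array(w)[:2]-C; return np.array([d@EX+.027,d@EY])
def st():
    from scipy.spatial.transform import Rotation as R
    o=get_obs(); q=o["ee_rot"]; M=R.from_quat(np.r_[q[1:],q[0]]).as_matrix()
    print("t",round(o["t"],2),"bar-frame",fr(o["position"]).round(4),"z",o["position"][2].round(4),"F",o["wrist_force"].round(2),"gap",round(o["finger_gap"],3),"toolx",M[:,0].round(3),"toolz",M[:,2].round(3))
E
python3 -c "from h import *;st()"
```

```text
t 2.8 bar-frame [-0.1159  0.1792] z 0.1791 F [ 0.61 -0.24 -0.11] gap 0.215 toolx [-0.998  0.061 -0.   ] toolz [ 0.  0. -1.]
```

>>> apply_moves --pt "0 -0.52 0 0 0 0 22" --pt "0 0 0.8 0 0 0 22" --pt "0 0 0.9 0 0 0 22" --pt "0 0 0.9 0 0 0 22" --pt "0 0 0.9 0 0 0 22" --pt "0 0 0.9 0 0 0 22" --pt "0 0 0.9 0 0 0 22" --pt "0 0 0.8 0 0 0 22" --pt "0 0 0.7 0 0 0 22" --pt "0 0 0 0 0 0 22" --pt "0 0 0 0 0 0 22"

```text
t: 3.9
position: [0.5245, 0.151, 0.0094]
ee_rot: [0.0, 0.031, 1.0, -0.0]
wrist_force: [1.1, -0.1, 0.2]
finger_gap: 0.223
gripper_force: 0.0
```

Run:
```python
from h import *
st()
a=camera("scene")[165:260,300:420];b=camera("top")[150:245,160:280]
cv2.imwrite("pics/c1.png",np.hstack([cv2.resize(x,None,fx=3.3,fy=3.3,interpolation=cv2.INTER_CUBIC) for x in(a,b)])[:,:,::-1])
```

```text
t 3.9 bar-frame [-0.1155  0.1652] z 0.0094 F [ 1.13 -0.11  0.22] gap 0.223 toolx [-0.998  0.062 -0.   ] toolz [ 0. -0. -1.]
```

View pics/c1.png

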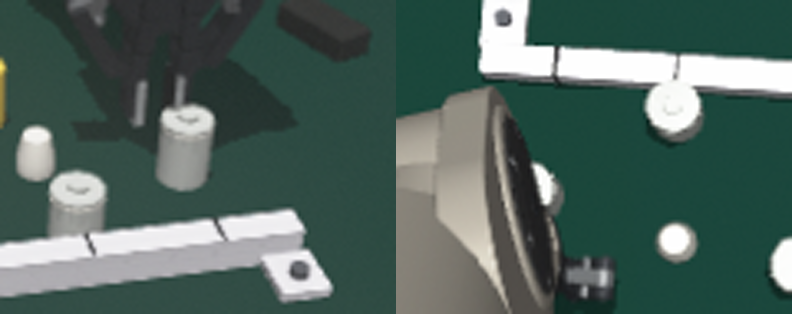

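The scene crop shows both fingertips behind cell A, at about (140,120) and (180,100), with the cell at (187,150). I'll check this against the projected positions.

Run:
```python
from h import *
def w(x,y,z): return np.r_[C+EX*(x-.027)+EY*y,z]
P=[w(-.1045,.1652+s*.0095,z) for s in(-1,1) for z in(.01,.03)]+[w(-.0614,.1661,.05),w(-.0614+.005,.1661,.0)]
print(((w2p("scene",P)-[300,165])*3.3).round(0))
```

```text
[[142. 127.]
 [144. 103.]
 [169. 124.]
 [171. 100.]
 [182. 111.]
 [177. 177.]]
```

>>> apply_moves --pt "-0.3 0 0 0 0 0 22" --pt "-0.3 0 0 0 0 0 22" --pt "-0.2 0 0 0 0 0 22" --pt "-0.15 0 0 0 0 0 22" --pt "-0.15 0 0 0 0 0 22" --pt "-0.15 0 0 0 0 0 22" --pt "-0.15 -0.02 0 0 0 0 22" --pt "-0.2 -0.02 0 0 0 0 22" --pt "-0.2 -0.02 0 0 0 0 22" --pt "-0.2 -0.02 0 0 0 0 22" --pt "-0.2 -0.02 0 0 0 0 22" --pt "-0.2 -0.02 0 0 0 0 22" --pt "-0.2 -0.02 0 0 0 0 22" --pt "-0.2 -0.02 0 0 0 0 22" --pt "-0.2 -0.02 0 0 0 0 22" --pt "-0.15 -0.02 0 0 0 0 22" --pt "0 0 0 0 0 0 22" --pt "0 0 0 0 0 0 22"

```text
t: 5.8
position: [0.6027, 0.1412, 0.0087]
ee_rot: [-0.0, 0.031, 1.0, -0.0]
wrist_force: [0.1, -0.1, 0.5]
finger_gap: 0.224
gripper_force: 0.0
```

Run:
```python
from h import *
st()
a=camera("scene")[165:260,300:420];b=camera("top")[150:245,160:280]
cv2.imwrite("pics/c2.png",np.hstack([cv2.resize(x,None,fx=3.3,fy=3.3,interpolation=cv2.INTER_CUBIC) for x in(a,b)])[:,:,::-1])
```

```text
t 5.8 bar-frame [-0.0369  0.1603] z 0.0087 F [ 0.14 -0.08  0.5 ] gap 0.224 toolx [-0.998  0.062  0.   ] toolz [-0. -0. -1.]
```

View pics/c2.png

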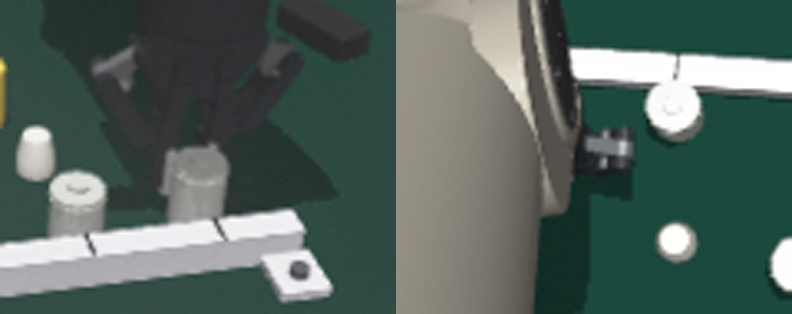

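Cell A is nested in the fingers at about (202,163), a few mm short of the bar and lined up with its line at (220,228). I'll creep on and watch the force.

>>> apply_moves --pt "-0.1 -0.01 0 0 0 0 22" --pt "-0.1 -0.01 0 0 0 0 22" --pt "-0.1 -0.01 0 0 0 0 22" --pt "0 0 0 0 0 0 22"

```text
t: 6.3
position: [0.6105, 0.1399, 0.0088]
ee_rot: [0.0, 0.031, 1.0, -0.0]
wrist_force: [0.6, -0.1, -0.8]
finger_gap: 0.222
gripper_force: 0.0
```

>>> apply_moves --pt "-0.06 0 0 0 0 0 22" --pt "0 0 0 0 0 0 22"

```text
t: 6.5
position: [0.6117, 0.14, 0.0088]
ee_rot: [0.0, 0.031, 1.0, -0.0]
wrist_force: [0.3, 0.5, 0.5]
finger_gap: 0.218
gripper_force: 0.0
```

>>> apply_moves --pt "-0.06 0 0 0 0 0 22" --pt "0 0 0 0 0 0 22"

```text
t: 6.7
position: [0.6133, 0.1399, 0.0088]
ee_rot: [0.0, 0.031, 1.0, -0.0]
wrist_force: [-1.0, -0.1, -0.3]
finger_gap: 0.222
gripper_force: 0.1
```

>>> apply_moves --pt "-0.06 0 0 0 0 0 22" --pt "0 0 0 0 0 0 22"

```text
t: 6.9
position: [0.6148, 0.1397, 0.0088]
ee_rot: [0.0, 0.031, 1.0, -0.0]
wrist_force: [-0.4, 0.3, 0.1]
finger_gap: 0.222
gripper_force: 0.2
```

>>> apply_moves --pt "-0.06 0 0 0 0 0 22" --pt "0 0 0 0 0 0 22"

```text
t: 7.1
position: [0.6162, 0.1397, 0.0088]
ee_rot: [-0.0, 0.031, 1.0, -0.0]
wrist_force: [-0.4, 0.2, -0.1]
finger_gap: 0.219
gripper_force: 0.2
```

Run:
```python
from h import *
st()
a=camera("scene")[165:260,300:420]
cv2.imwrite("pics/c3.png",cv2.resize(a,None,fx=5,fy=5,interpolation=cv2.INTER_CUBIC)[:,:,::-1])
```

```text
t 7.1 bar-frame [-0.0233  0.1596] z 0.0088 F [-0.41  0.18 -0.09] gap 0.219 toolx [-0.998  0.062  0.   ] toolz [-0. -0. -1.]
```

View pics/c3.png

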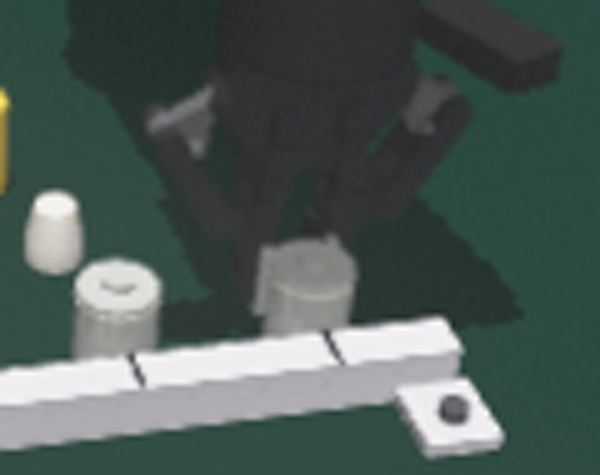

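Cell A's top is at about (311,266) and its line at (325,331), so it is nearly at the bar. I'll keep creeping until contact shows in the force.

>>> apply_moves --pt "-0.05 0 0 0 0 0 22" --pt "0 0 0 0 0 0 22"

```text
t: 7.35
position: [0.6165, 0.1396, 0.0086]
ee_rot: [-0.001, 0.031, 1.0, -0.0]
wrist_force: [-5.4, -0.0, 3.7]
finger_gap: 0.22
gripper_force: 3.3
```

>>> apply_moves --pt "-0.05 0 0 0 0 0 22" --pt "0 0 0 0 0 0 22"

```text
t: 7.55
position: [0.6167, 0.1397, 0.0085]
ee_rot: [-0.002, 0.031, 1.0, -0.0]
wrist_force: [-11.9, 0.6, 8.3]
finger_gap: 0.225
gripper_force: 7.2
```

>>> apply_moves --pt "-0.05 0 0 0 0 0 22" --pt "0 0 0 0 0 0 22"

```text
t: 7.75
position: [0.6169, 0.1396, 0.0084]
ee_rot: [-0.003, 0.031, 1.0, -0.0]
wrist_force: [-19.3, 1.2, 14.4]
finger_gap: 0.219
gripper_force: 11.0
```

Contact is firm at 19 N, with the bar at TCP x = −0.0228 in the bar frame. I'll back off, lift and move behind cell B.

>>> apply_moves --pt "0.1 0 0 0 0 0 22" --pt "0.1 0 0 0 0 0 22" --pt "0.2 0 0 0 0 0 22" --pt "0.5 0 0 0 0 0 22" --pt "0.8 0 0 0 0 0 22" --pt "0.7 0 0 0 0 0 22" --pt "0 0 -0.8 0 0 0 22" --pt "0 0 -0.9 0 0 0 22" --pt "0 0 -0.9 0 0 0 22" --pt "0 0 -0.9 0 0 0 22" --pt "0.3 -0.85 -0.9 0 0 0 22" --pt "0.3 -0.85 0 0 0 0 22" --pt "0.3 -0.85 0 0 0 0 22" --pt "0.3 -0.85 0 0 0 0 22" --pt "0.3 -0.85 0 0 0 0 22" --pt "0.3 -0.85 0 0 0 0 22" --pt "0.3 -0.85 0 0 0 0 22" --pt "0.2 -0.7 0 0 0 0 22" --pt "0 0 0 0 0 0 22" --pt "0 0 0 0 0 0 22"

```text
t: 9.75
position: [0.4918, -0.019, 0.1189]
ee_rot: [0.0, 0.031, 1.0, 0.0]
wrist_force: [-1.2, 0.3, 0.1]
finger_gap: 0.221
gripper_force: 0.0
```

Run:
```python
from h import *
st()
a=camera("scene")[160:260,220:420]
cv2.imwrite("pics/c4.png",cv2.resize(a,None,fx=4,fy=4,interpolation=cv2.INTER_CUBIC)[:,:,::-1])
```

```text
t 9.75 bar-frame [-0.1374 -0.0066] z 0.1189 F [-1.15  0.25  0.08] gap 0.221 toolx [-0.998  0.063 -0.   ] toolz [ 0.  0. -1.]
```

View pics/c4.png

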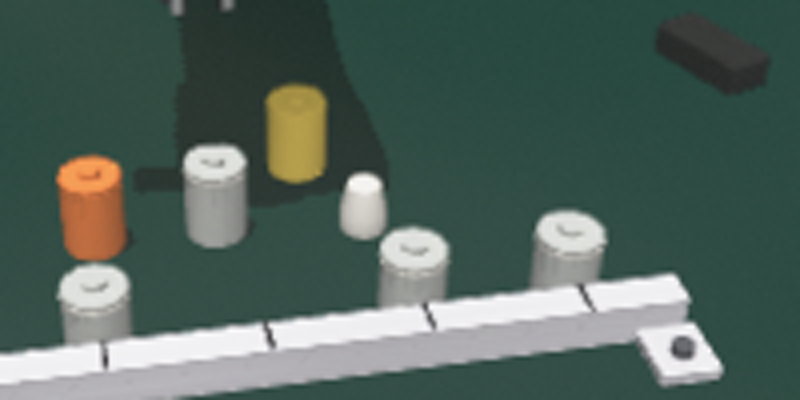

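Cell A at (570,225) sits against its line at (583,287) exactly as cell C does at (413,242) and (425,305), so A is placed. Next is B.

>>> apply_moves --pt "0.05 -0.03 0.7 0 0 0 22" --pt "0 0 0.9 0 0 0 22" --pt "0 0 0.9 0 0 0 22" --pt "0 0 0.9 0 0 0 22" --pt "0 0 0.7 0 0 0 22" --pt "0 0 0.3 0 0 0 22" --pt "0 0 0 0 0 0 22" --pt "-0.2 0 0 0 0 0 22" --pt "-0.15 0 0 0 0 0 22" --pt "-0.15 0 0 0 0 0 22" --pt "-0.15 0 0 0 0 0 22" --pt "-0.15 0 0 0 0 0 22" --pt "-0.15 0 0 0 0 0 22" --pt "-0.15 0 0 0 0 0 22"

```text
t: 11.2
position: [0.5185, -0.0216, 0.0088]
ee_rot: [-0.0, 0.031, 1.0, -0.0]
wrist_force: [-2.2, 0.3, 2.0]
finger_gap: 0.221
gripper_force: 1.0
```

>>> apply_moves --pt "-0.2 0.02 0 0 0 0 22" --pt "-0.2 0.02 0 0 0 0 22" --pt "-0.2 0.02 0 0 0 0 22" --pt "-0.2 0.02 0 0 0 0 22" --pt "-0.2 0.02 0 0 0 0 22" --pt "-0.2 0.02 0 0 0 0 22" --pt "-0.2 0.02 0 0 0 0 22" --pt "-0.2 0.02 0 0 0 0 22" --pt "-0.2 0.02 0 0 0 0 22" --pt "-0.2 0.02 0 0 0 0 22" --pt "-0.2 0.02 0 0 0 0 22" --pt "-0.2 0.02 0 0 0 0 22" --pt "-0.2 0.02 0 0 0 0 22" --pt "-0.15 0.02 0 0 0 0 22" --pt "-0.15 0.01 0 0 0 0 22" --pt "0 0 0 0 0 0 22" --pt "0 0 0 0 0 0 22"

```text
t: 12.9
position: [0.5913, -0.0188, 0.0088]
ee_rot: [0.0, 0.031, 1.0, -0.0]
wrist_force: [-0.6, -0.9, -0.3]
finger_gap: 0.22
gripper_force: 0.0
```

Run:
```python
from h import *
st()
a=camera("scene")[160:260,220:420]
cv2.imwrite("pics/c5.png",cv2.resize(a,None,fx=4,fy=4,interpolation=cv2.INTER_CUBIC)[:,:,::-1])
```

```text
t 12.9 bar-frame [-0.0382 -0.0002] z 0.0088 F [-0.63 -0.85 -0.34] gap 0.22 toolx [-0.998  0.062 -0.   ] toolz [ 0. -0. -1.]
```

View pics/c5.png

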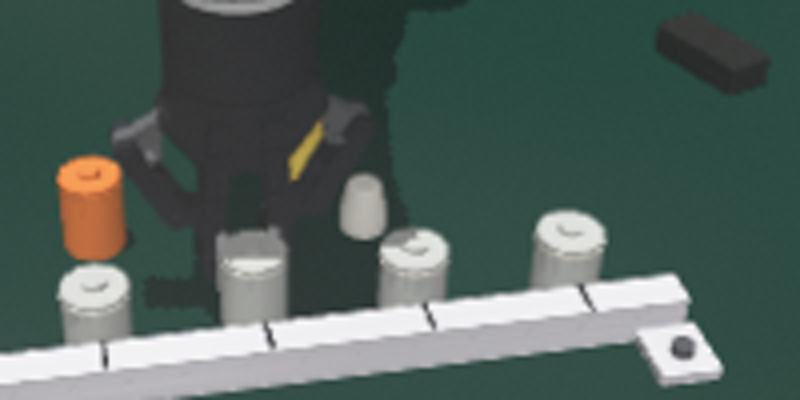

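Cell B is upright and centred at about (253,250). Its line is at (267,325), and the cap and orange look-alike are untouched. I'll push the last 15 mm, creeping at the end.

>>> apply_moves --pt "-0.12 0 0 0 0 0 22" --pt "-0.12 0 0 0 0 0 22" --pt "-0.12 0 0 0 0 0 22" --pt "-0.08 0 0 0 0 0 22" --pt "-0.06 0 0 0 0 0 22" --pt "0 0 0 0 0 0 22" --pt "0 0 0 0 0 0 22"

```text
t: 13.65
position: [0.6037, -0.0197, 0.0088]
ee_rot: [0.0, 0.031, 1.0, -0.0]
wrist_force: [-0.4, 0.8, 0.1]
finger_gap: 0.219
gripper_force: 0.0
```

>>> apply_moves --pt "-0.06 0 0 0 0 0 22" --pt "0 0 0 0 0 0 22"

```text
t: 13.85
position: [0.6053, -0.0197, 0.0088]
ee_rot: [0.0, 0.031, 1.0, -0.0]
wrist_force: [-0.6, -0.1, -0.6]
finger_gap: 0.221
gripper_force: 0.2
```

>>> apply_moves --pt "-0.05 0 0 0 0 0 22" --pt "0 0 0 0 0 0 22"

```text
t: 14.05
position: [0.6062, -0.0198, 0.0087]
ee_rot: [-0.0, 0.031, 1.0, -0.0]
wrist_force: [-1.2, 0.3, 1.7]
finger_gap: 0.224
gripper_force: 0.9
```

>>> apply_moves --pt "-0.05 0 0 0 0 0 22" --pt "0 0 0 0 0 0 22"

```text
t: 14.25
position: [0.6065, -0.0198, 0.0086]
ee_rot: [-0.001, 0.031, 1.0, 0.0]
wrist_force: [-8.6, 1.0, 6.1]
finger_gap: 0.218
gripper_force: 4.6
```

>>> apply_moves --pt "-0.05 0 0 0 0 0 22" --pt "0 0 0 0 0 0 22"

```text
t: 14.45
position: [0.6067, -0.0198, 0.0084]
ee_rot: [-0.002, 0.031, 1.0, 0.0]
wrist_force: [-14.3, 0.1, 8.3]
finger_gap: 0.222
gripper_force: 8.7
```

B is touching the bar. I'll back off and lift clear.

>>> apply_moves --pt "0.1 0 0 0 0 0 22" --pt "0.1 0 0 0 0 0 22" --pt "0.2 0 0 0 0 0 22" --pt "0.5 0 0 0 0 0 22" --pt "0.8 0 0 0 0 0 22" --pt "0.6 0 0 0 0 0 22" --pt "0 0 -0.8 0 0 0 22" --pt "0 0 -0.9 0 0 0 22" --pt "0 0 -0.9 0 0 0 22" --pt "0 0 -0.9 0 0 0 22" --pt "0 0 -0.9 0 0 0 22" --pt "0.6 0 -0.9 0 0 0 22" --pt "0.6 0 -0.9 0 0 0 22" --pt "0 0 0 0 0 0 22" --pt "0 0 0 0 0 0 22"

```text
t: 15.95
position: [0.5212, -0.0143, 0.1641]
ee_rot: [0.001, 0.031, 1.0, 0.0]
wrist_force: [-0.6, -0.2, -0.5]
finger_gap: 0.221
gripper_force: 0.0
```

Run:
```python
from h import *
st()
im=camera("scene"); cv2.imwrite("pics/s6.png",im[:,:,::-1])
cv2.imwrite("pics/c6.png",cv2.resize(im[160:280,160:420],None,fx=3,fy=3,interpolation=cv2.INTER_CUBIC)[:,:,::-1])
```

```text
t 15.95 bar-frame [-0.1083  0.    ] z 0.1641 F [-0.59 -0.21 -0.49] gap 0.221 toolx [-0.998  0.062 -0.001] toolz [ 0.001  0.001 -1.   ]
```

View pics/c6.png

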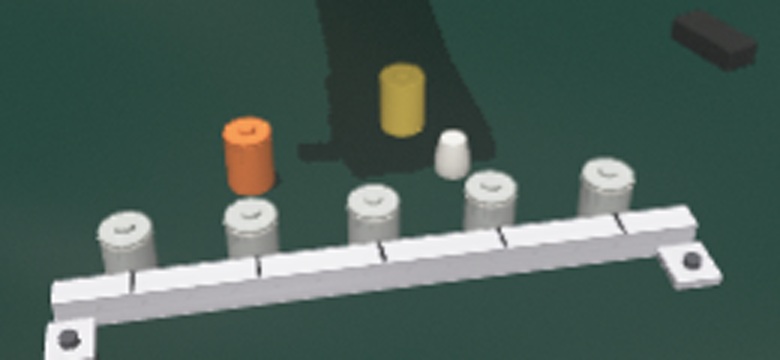

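All five cells stand in an even line, with tops at (126,228), (250,215), (374,201), (490,187) and (606,173). The bystanders in view are untouched and the arm is clear.

```bash
python3 -c "
from workcell import *
print(finish_job())"
```

```text
the job is handed in; nothing more can be done
None
```

Cells A and B were pushed upright into their gaps until they touched the bar at their lines; the last picture showed the row even, the bystanders in view unmoved and the arm clear, and I handed the job in at about 16 s (no verdict was returned).

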